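Slide the glass crate home into its bay

ROBOT

A 6-joint arm with a two-finger parallel gripper is mounted at the origin on the work surface. World frame = base frame: x ahead of the robot, y to its left, z up, the work surface at z = 0. Lengths are in m, angles in rad, forces in N, time in s.
With the tool pointing down it reaches from about 0.25 to 0.725 m from the base axis. Payload 4 kg.
Tool frame: the origin (TCP) lies midway between the tips of the shut fingers; the grasp point (between the pads) lies 19 mm behind it (bot.grip_point_offset is the distance from the TCP to the grasp point, in m); z points along the fingers, y is the line along which they close (so a half turn about z gives the same grasp; the last joint's range is limited). The gripper opens to 85 mm and grips with 20 to 120 N. Pads are 22 mm wide; open, the fingers measure 114 mm over their backs; the gripper's body (76 mm by 85 mm) begins 54 mm behind the grasp point. The pads swing forward as they close: fully open they stand 13 mm farther back than shut.
Start: joints at [1.324, 0.241, 0.005, 1.335, 0, 1.571], TCP at [0.122, 0.485, 0.231] pointing down, gripper open.
Joint ranges: [-2.72, 2.72], [-1.05, 1.87], [-1.09, 1.28], [-1.99, 2.15], [-1.42, 1.44], [-3.14, 3.14]. Speed limits (rad/s): [2.79, 2.79, 3.14, 3.14, 3.14, 3.14].

INTERFACE

Orientations are given as a unit quaternion [x, y, z, w].
In Python, from workcell import bot gives the robot as it stands.
- The arm moves only by the tool step_arm, never from a script. Its argument "targets" is text: rows parted by semicolons, each of 7 numbers parted by spaces: the opening, from -1 (shut) to 1 (fully open), so that 0 is half open, then the shift along the world's x, y, z normalised to -1 to 1, where 1 is 0.5 m, then the turn, a rotation vector about the world's x, y, z normalised to -1 to 1, where 1 is pi/4 rad. In form: gripper x y z wx wy wz; .... A call has 1 to 10 rows; each row is the pose to reach, as a shift and turn from the pose commanded when the call began; what a row does not reach only later rows make up. A row lasts 1/12 s, in which the tool goes at most 41.7 mm and 7.16 degrees, less where a joint would pass 70% of its speed; a pose out of reach is approached as far as the arm can. A call with a number of a shift or a turn outside -1 to 1 is refused whole. A call with a gripper value outside its range is refused whole. The fingers move at their own pace and stop on an object; the grip force is fixed at half the most. Time passes only in rows, so rows that repeat a pose let the fingers close. It gives the time, the measured TCP pose, the force, the opening and the grip force at its end, in the units of the state.
- bot.get_obs(): the state, without advancing time (a new reading comes with each control period).
- bot.camera(name): name is "side" or "top" or "wrist"; returns the picture (480x640x3 uint8, red, green, blue); there is no depth.
- bot.camera_info(name): a dict with "vertical_fov" (degrees; the focal length in pixels is half the picture's height over the tangent of half this angle, whatever the lens; pixels are square), "cx", "cy" (the principal point, pixels), "pose" (4x4, takes a point from camera to world coordinates). Camera axes: x right, y up, looking along -z (the intrinsics and any distortion apply to the point x, -y, -z); pixel columns grow to the right and rows downward; lengths in m; the calibration is good to about 2 mm. A picture is of the moment at which its call begins: read the wrist's pose just before it. camera_info takes no time and is no camera call; for the wrist camera it gives the pose at the moment of the call.
- bot.job_done(): hands the job in; it is judged then, once.
The state is a dict: "clock": time; "joint_pos": joint angles; "joint_vel": joint speeds; "tau": joint torques, N m; "eef_pos": TCP position; "tool_rot": TCP orientation; "ft_force": force on the tool from outside, world axes, zero at the start; "ft_torque": the same for the moment, N m; "grip_width": finger opening in m; "grasp_force": force on a finger pad.
Only numpy, scipy, OpenCV 4.12 (cv2) and the standard library are available. Lean on these libraries where they do the work, as an engineer would, in place of code of your own. Each camera call takes 0.05 s, during which the arm holds its last target. There are 200 camera calls.

TASK

Push the tall crate of glass slabs along the bench, bar end last, into the blue guide frame until its leading face is fully home against the frame's end stop. Push only low down near its base so that it slides upright and never tips; do not lift it, do not touch its upper part, and leave the other things on the bench where they are.

Things in the scene. Friction and masses are not known exactly. Their poses are not given: they have to be found in the camera images.
- crate: Tall heavy plywood crate, loose, 1.0-1.7 kg, holding upright glass slabs. Box part 80 (x) by 130 (y) mm, 190 high with slabs, on two runners 12 high. Origin: on the bench under the middle of the box part; z up, +x its leading face (x = +40 mm), which enters the bay first. Bench friction 0.5-0.7: pushed on the box over about 50-70 mm up it tips, pushed on its low bar at the -x end it slides.
- crate_bar (a point): Middle of the rear face of the crate's low wooden push bar, 19 mm above the bench, at x = -100 mm in the crate's frame; axes as the crate's. The bar is 130 mm long along y, 15 mm thick, spans heights 4 to 34 mm; 45 mm of free space lies between it and the box's rear face (x = -40). Push here, towards the crate's +x.
- bay: Blue steel U-shaped guide frame fixed to the bench, 30 mm high. Origin: on the bench where the crate's origin lies when home; +x is the way the crate enters, z up. Side guides' inner faces at y = +-75 mm from x = -46 mm to the stop, flaring out to mouth ends at x = -81 mm. When home the crate's axes are parallel to these and its bar sticks out of the mouth.
- bay_stop (a point): Middle of the inner face of the bay's end stop, 15 mm above the bench, at x = +40 mm in the bay's frame (12 mm thick, across the whole bay); the crate's leading face rests on it when home.
- tape: Bystander: roll of tape lying flat, 84 mm across, 24 mm high; origin under its centre.
- jar: Bystander: closed jar, 60 mm across, 100 mm high; origin under its centre.
- offcut: Bystander: amber glass block 90 x 60 x 22 mm; origin under its centre.
- hammer: Bystander: hammer lying on the bench, about 250 mm long along its x; origin on its underside near the middle.

How it is judged:
By the outcome, as a careful person would: the job done as asked, in the order asked, and still so for the second after the job is handed in, with the robot touching nothing.
It also fails if it takes over 48 s, if anything falls off the work surface, if the arm or the gripper's body presses on something with over 40 N, if the wrist force passes 120 N, or if a joint passes its speed limit or range.

## Working session

There is one attempt and no reset: what is moved stays moved. The work goes in short steps, Python scripts to look and compute and a tool call to move; the robot and the scene stay as the last step left them, time stands still between calls to the robot, and variables do not carry over. Pictures are saved under pics/ and viewed, at most 10 in all, crops included, and the job is handed in when it is done.

Besides the shell and the picture viewer there is one more tool, called after "Call:" as name(argument=value, ...) on one line, values as JSON. step_arm: Moves the arm, as the interface text tells. Scaled input: -1 to 1 covers 0.5 m each way for a shift and pi/4 rad each way for a turn. Its arguments: {"type":"object","properties":{"targets":{"type":"string"}},"required":["targets"]}

```bash
mkdir -p pics
python3 - <<'E'
from workcell import bot
import cv2,json
for n in("top","side"):
    cv2.imwrite(f"pics/{n}0.png",bot.camera(n)[:,:,::-1]); i=bot.camera_info(n); print(n,i)
E
```

```text
top {'vertical_fov': 45.57233358030143, 'cx': 312.71758076708267, 'cy': 241.68212905020826, 'pose': array([[ 0.02953801,  0.98455156, -0.17258541,  0.36760516],
       [-0.999476  ,  0.03137847,  0.00794499,  0.02577198],
       [ 0.01323772,  0.1722603 ,  0.98496251,  1.03987976],
       [ 0.        ,  0.        ,  0.        ,  1.        ]])}
side {'vertical_fov': 55.13188920239122, 'cx': 326.2008900818403, 'cy': 239.3130359843301, 'pose': array([[-0.96273143,  0.13779222, -0.23272625,  0.37726295],
       [-0.27029041, -0.45978219,  0.845898  ,  0.64532071],
       [ 0.00955478,  0.87727626,  0.47989068,  0.42083359],
       [ 0.        ,  0.        ,  0.        ,  1.        ]])}
```

View pics/top0.png

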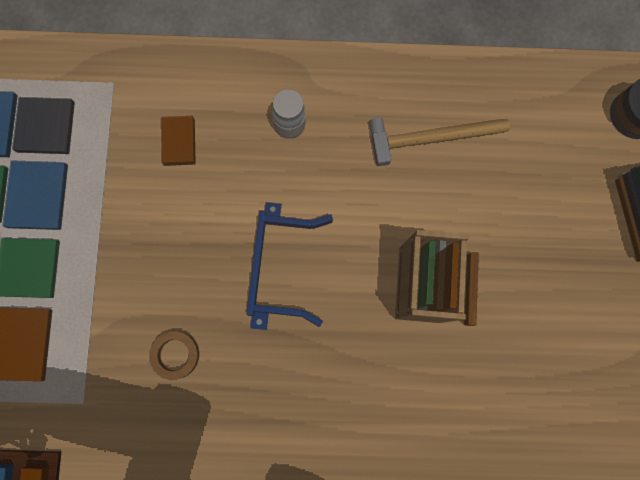

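View pics/side0.png

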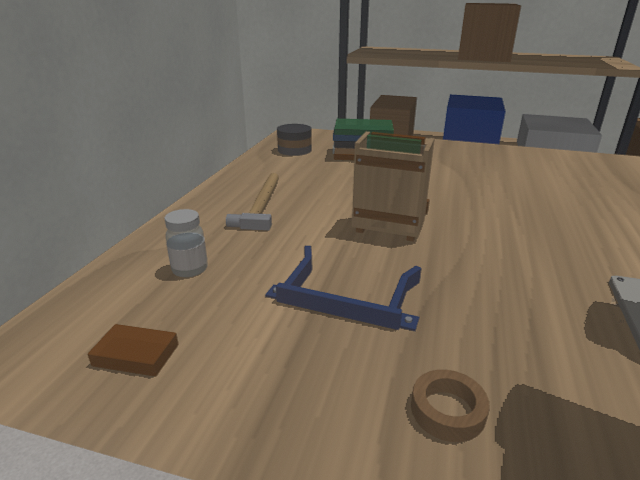

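The top view shows the bay (250-330, 205-328) with its mouth to the right. The crate is at (400-465, 230-320), with its bar on the right at (472, 290). So the push goes towards image-left, which is world +y. I'll enlarge this area.

Run:
```python
import cv2
a=cv2.imread("pics/top0.png")[190:340,240:500]
cv2.imwrite("pics/topc.png",cv2.resize(a,None,fx=3,fy=3,interpolation=cv2.INTER_CUBIC))
```

```text
(no output)
```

View pics/topc.png

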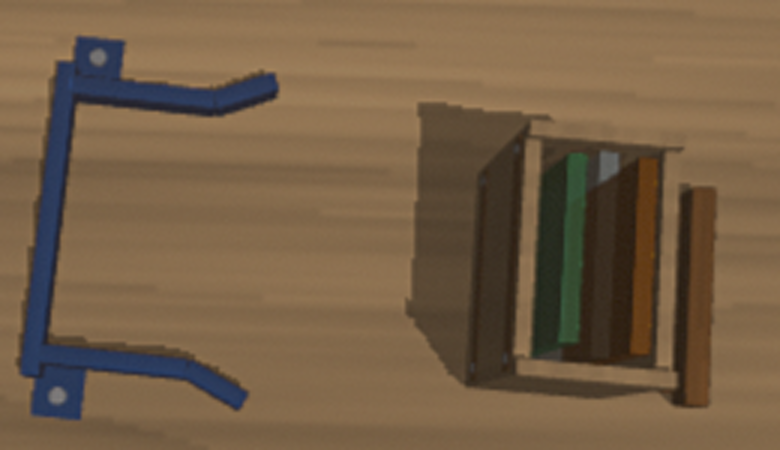

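```bash
cat > h.py <<'E'
import numpy as np
from workcell import bot
def ray(n,u,v,z,info=None):
    i=info or bot.camera_info(n); f=240/np.tan(np.radians(i["vertical_fov"]/2))
    T=np.array(i["pose"]); d=T[:3,:3]@np.array([(u-i["cx"])/f,-(v-i["cy"])/f,-1]); p=T[:3,3]
    return p+d*(z-p[2])/d[2]
E
python3 - <<'E'
from h import *
P={"bar_r_top":(716,188,.034),"bar_r_bot":(708,405,.034),"bar_l_top":(692,186,.034),"bar_l_bot":(682,404,.034),
"stop_out_up":(58,62,.03),"stop_out_lo":(22,374,.03),"stop_in_up":(77,100,.03),"stop_in_lo":(46,345,.03),
"gU_in_bend":(215,108,.03),"gU_end":(277,88,.03),"gL_in_bend":(190,357,.03),"gL_end":(248,393,.03),"boltU":(98,57,.004),"boltL":(57,396,.004),
"crate_front_lowU":(480,178,.012),"crate_front_lowL":(470,385,.012)}
R={}
for k,(u,v,z) in P.items(): R[k]=ray("top",u/3+240-1/3,v/3+190-1/3,z)[:2]; print(k,R[k].round(4))
def rel(a,b): 
    d=R[b]-R[a]; print(a,b,np.linalg.norm(d).round(4),np.degrees(np.arctan2(d[1],d[0])).round(2))
for a,b in [("bar_r_bot","bar_r_top"),("bar_l_bot","bar_l_top"),("stop_out_lo","stop_out_up"),("stop_in_lo","stop_in_up"),("gU_in_bend","stop_in_up"),("gL_in_bend","stop_in_lo"),("gL_end","gU_end"),("boltL","boltU"),("crate_front_lowL","crate_front_lowU"),("gL_in_bend","gU_in_bend")]: rel(a,b)
o=bot.get_obs();print(o["clock"],o["eef_pos"],o["tool_rot"],o["grip_width"])
E
```

```text
bar_r_top [ 0.534 -0.279]
bar_r_bot [ 0.4056 -0.2717]
bar_l_top [ 0.5347 -0.2647]
bar_l_bot [ 0.4057 -0.2565]
stop_out_up [0.599  0.1165]
stop_out_lo [0.4117 0.129 ]
stop_in_up [0.576 0.104]
stop_in_lo [0.4289 0.1157]
gU_in_bend [0.5738 0.021 ]
gU_end [ 0.5873 -0.016 ]
gL_in_bend [0.4245 0.0312]
gL_end [ 0.4046 -0.0034]
boltU [0.609  0.0943]
boltL [0.4004 0.1101]
crate_front_lowU [ 0.5392 -0.1416]
crate_front_lowL [ 0.414  -0.1361]
bar_r_bot bar_r_top 0.1286 -3.26
bar_l_bot bar_l_top 0.1293 -3.63
stop_out_lo stop_out_up 0.1878 -3.8
stop_in_lo stop_in_up 0.1475 -4.56
gU_in_bend stop_in_up 0.0831 88.46
gL_in_bend stop_in_lo 0.0847 87.0
gL_end gU_end 0.1831 -3.95
boltL boltU 0.2092 -4.34
crate_front_lowL crate_front_lowU 0.1253 -2.54
gL_in_bend gU_in_bend 0.1496 -3.9
0.1 [0.12201772 0.48428881 0.23048908] [ 1.23087479e-01  9.92395352e-01 -9.60766187e-04 -1.18769465e-04] 0.08512390019640381
```

Run:
```python
from h import *
from scipy.spatial.transform import Rotation as R
o=bot.get_obs(); T=np.array(bot.camera_info("wrist")["pose"]); Q=R.from_quat(o["tool_rot"])
print("cam in tool",Q.inv().apply(T[:3,3]-o["eef_pos"]), "tool axes\n",Q.as_matrix().round(3))
```

```text
cam in tool [ 0.06775207  0.00019332 -0.14202102] tool axes
 [[-0.97   0.244 -0.   ]
 [ 0.244  0.97  -0.002]
 [-0.    -0.002 -1.   ]]
```

Call:
step_arm(targets="1 0.42 -0.70 0.2 0 0 -0.889;1 0.42 -0.70 0.2 0 0 -0.889;1 0.42 -0.70 0.2 0 0 -0.889;1 0.42 -0.70 0.2 0 0 -0.889;1 0.42 -0.70 0.2 0 0 -0.889;1 0.42 -0.70 0.2 0 0 -0.889;1 0.42 -0.70 0.2 0 0 -0.889;1 0.42 -0.70 0.2 0 0 -0.889;1 0.42 -0.70 0.2 0 0 -0.889;1 0.42 -0.70 0.2 0 0 -0.889")

```text
clock: 0.93
eef_pos: [0.3306, 0.1359, 0.3308]
tool_rot: [0.455, 0.891, 0.0, 0.0]
ft_force: [1.7, 0.2, 0.1]
grip_width: 0.0848
grasp_force: 0.0
```

```bash
python3 -c "
from workcell import bot
print(bot.get_obs()['joint_pos'])"
```

```text
[ 3.90006852e-01 -6.92142813e-02 -8.21764149e-02  1.55771591e+00
  5.25972549e-05  1.33459186e+00]
```

Call:
step_arm(targets="1 -0.06 -0.60 0 0 0 1;1 -0.06 -0.60 0 0 0 1;1 -0.06 -0.60 0 0 0 1;1 -0.06 -0.60 0 0 0 1;1 -0.06 -0.60 0 0 0 1;1 -0.06 -0.60 0 0 0 1;1 -0.06 -0.60 0 0 0 1;1 -0.06 -0.60 0 0 0 1;1 -0.06 -0.60 0 0 0 1")

```text
clock: 1.68
eef_pos: [0.3017, -0.1489, 0.3304]
tool_rot: [0.077, 0.997, 0.0, 0.0]
ft_force: [1.9, 0.1, -0.2]
grip_width: 0.0855
grasp_force: 0.0
```

Call:
step_arm(targets="1 0.1 -0.40 0 0 0 1;1 0.1 -0.40 0 0 0 1;1 0.1 -0.40 0 0 0 1;1 0.1 -0.40 0 0 0 1;1 0.1 -0.40 0 0 0 1;1 0.1 -0.40 0 0 0 1;1 0.1 -0.40 0 0 0 1;1 0.1 -0.40 0 0 0 1")

```text
clock: 2.35
eef_pos: [0.3519, -0.3492, 0.329]
tool_rot: [-0.307, 0.952, 0.001, -0.001]
ft_force: [0.5, 0.4, 0.1]
grip_width: 0.0853
grasp_force: 0.0
```

Call:
step_arm(targets="1 0.23 0 0 0 0 1;1 0.23 0 0 0 0 1;1 0.23 0 0 0 0 1;1 0.23 0 0 0 0 1;1 0.23 0 0 0 0 1;1 0.23 0 0 0 0 1;1 0.23 0 0 0 0 1;1 0.23 0 0 0 0 1;1 0.23 0 0 0 0 1")

```text
clock: 3.1
eef_pos: [0.4672, -0.3477, 0.3305]
tool_rot: [-0.648, 0.762, 0.0, -0.0]
ft_force: [-0.6, -0.4, 1.0]
grip_width: 0.0854
grasp_force: 0.0
```

Call:
step_arm(targets="1 -0.004 0 -0.6 0 0 0.122;1 -0.004 0 -0.6 0 0 0.122;1 -0.004 0 -0.6 0 0 0.122;1 -0.004 0 -0.6 0 0 0.122;1 -0.004 0 -0.6 0 0 0.122;1 -0.004 0 -0.6 0 0 0.122;1 -0.004 0 -0.6 0 0 0.122;1 -0.004 0 -0.6 0 0 0.122;1 -0.004 0 -0.6 0 0 0.122;1 -0.004 0 -0.6 0 0 0.122")

```text
clock: 3.93
eef_pos: [0.4659, -0.3487, 0.0317]
tool_rot: [-0.684, 0.73, -0.0, 0.0]
ft_force: [0.3, -0.3, 0.7]
grip_width: 0.0854
grasp_force: 0.0
```

Call:
step_arm(targets="1 0 0 -0.02 0 0 0;1 0 0 -0.03 0 0 0;1 0 0 -0.04 0 0 0;1 0 0 -0.046 0 0 0;1 0 0 -0.046 0 0 0")

```text
clock: 4.35
eef_pos: [0.4651, -0.3482, 0.0073]
tool_rot: [-0.684, 0.729, 0.0, -0.0]
ft_force: [-0.8, -1.0, 0.5]
grip_width: 0.0855
grasp_force: 0.0
```

Run:
```python
from h import *
import cv2
cv2.imwrite("pics/top1.png",cv2.resize(bot.camera("top")[190:370,330:530,::-1],None,fx=3,fy=3,interpolation=cv2.INTER_CUBIC))
o=bot.get_obs();print(o["eef_pos"],o["tool_rot"],o["ft_force"],o["joint_pos"])
```

```text
[ 0.4651386  -0.34825889  0.00748352] [-6.84170416e-01  7.29322173e-01  9.12489072e-05 -2.12561160e-05] [ 0.05192404 -0.10460566  0.03170731] [-6.42676538e-01  5.83611143e-01 -9.66331663e-02  8.90739126e-01
 -1.01532776e-05 -2.14960778e+00]
```

View pics/top1.png

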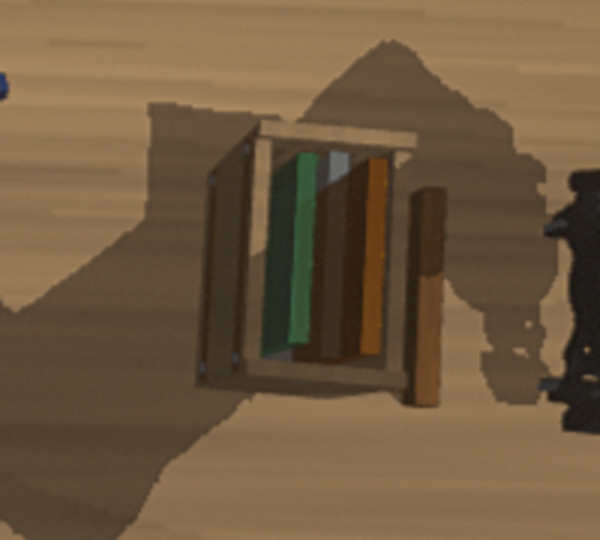

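The fingers are centred on the bar and square to it, at crop positions (550,228) and (545,385) against a bar spanning rows 188-405. I'll approach and make contact.

Call:
step_arm(targets="1 0.002 0.03 -0.006 0 0 0;1 0.004 0.06 -0.006 0 0 0;1 0.006 0.09 -0.006 0 0 0;1 0.007 0.105 -0.006 0 0 0;1 0.007 0.11 -0.006 0 0 0")

```text
clock: 4.82
eef_pos: [0.4688, -0.2913, 0.0047]
tool_rot: [-0.685, 0.728, 0.0, -0.0]
ft_force: [-0.4, -0.8, -0.4]
grip_width: 0.0853
grasp_force: 0.0
```

Call:
step_arm(targets="1 0.0005 0.008 0 0 0 0;1 0.001 0.016 0 0 0 0;1 0.0015 0.024 0 0 0 0;1 0.002 0.032 0 0 0 0;1 0.0025 0.04 0 0 0 0;1 0.0025 0.04 0 0 0 0")

```text
clock: 5.32
eef_pos: [0.4704, -0.2753, 0.0049]
tool_rot: [-0.684, 0.73, -0.002, -0.001]
ft_force: [0.2, -4.7, -1.2]
grip_width: 0.0857
grasp_force: 2.4
```

Call:
step_arm(targets="1 0.0015 0.016 0 0 0 0;1 0.003 0.032 0 0 0 0;1 0.0045 0.048 0 0 0 0;1 0.006 0.064 0 0 0 0;1 0.0075 0.08 0 0 0 0;1 0.009 0.096 0 0 0 0;1 0.0105 0.112 0 0 0 0;1 0.012 0.128 0 0 0 0;1 0.0135 0.144 0 0 0 0;1 0.015 0.16 0 0 0 0")

```text
clock: 6.15
eef_pos: [0.4779, -0.1957, 0.0049]
tool_rot: [-0.683, 0.73, -0.002, -0.001]
ft_force: [-0.8, -6.8, -0.6]
grip_width: 0.0854
grasp_force: 3.5
```

Run:
```python
from h import *
import cv2
cv2.imwrite("pics/top2.png",cv2.resize(bot.camera("top")[190:340,240:500,::-1],None,fx=3,fy=3,interpolation=cv2.INTER_CUBIC))
o=bot.get_obs();print(o["eef_pos"],o["tool_rot"],o["ft_force"],o["joint_pos"])
```

```text
[ 0.47806527 -0.19391816  0.00485848] [-6.83851136e-01  7.29620019e-01 -1.36402943e-03 -6.25306896e-04] [ 0.23168701 -4.59847975 -1.46369964] [-0.38400926  0.48370274 -0.28953767  0.79560611 -0.00228136 -1.89006946]
```

View pics/top2.png

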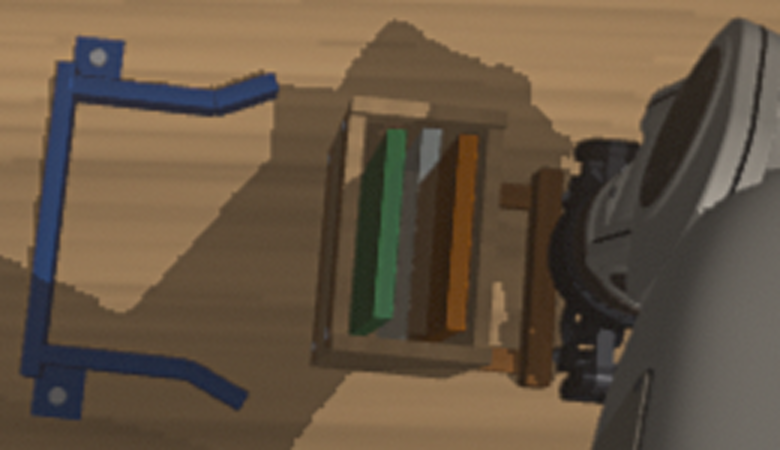

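Run:
```python
from h import *
q=lambda u,v,z:ray("top",u/3+240-1/3,v/3+190-1/3,z)[:2]
L,U=[q(*a,.034) for a in((548,386),(563,168))]
L2,U2=[q(*a,.012) for a in((312,364),(333,155))]
for l,u in((L,U),(L2,U2)):
  d=u-l; print(l,u,(l+u)/2,np.linalg.norm(d),np.degrees(np.arctan2(d[1],d[0])))
```

```text
[ 0.41378205 -0.17821533] [ 0.54315418 -0.18764779] [ 0.47846812 -0.18293156] 0.12971553595669988 -4.170032829568657
[ 0.42357433 -0.04161298] [ 0.55056817 -0.0518578 ] [ 0.48707125 -0.04673539] 0.12740640175963894 -4.612163105216525
```

Crate yaw now matches the bay, and it is laterally on track. I'll keep pushing.

Call:
step_arm(targets="1 0.0018 0.02 0 0 0 0;1 0.0036 0.04 0 0 0 0;1 0.0054 0.06 0 0 0 0;1 0.0072 0.08 0 0 0 0;1 0.009 0.1 0 0 0 0;1 0.0108 0.12 0 0 0 0;1 0.0126 0.14 0 0 0 0;1 0.0144 0.16 0 0 0 0;1 0.0162 0.18 0 0 0 0;1 0.018 0.20 0 0 0 0")

```text
clock: 7.03
eef_pos: [0.4866, -0.0951, 0.0046]
tool_rot: [-0.683, 0.73, -0.002, -0.001]
ft_force: [-0.5, -6.7, -1.5]
grip_width: 0.0855
grasp_force: 3.5
```

Call:
step_arm(targets="1 0.001 0.01 0 0 0 0;1 0.002 0.02 0 0 0 0;1 0.003 0.03 0 0 0 0;1 0.004 0.04 0 0 0 0;1 0.005 0.05 0 0 0 0;1 0.006 0.06 0 0 0 0;1 0.006 0.06 0 0 0 0")

```text
clock: 7.62
eef_pos: [0.4896, -0.0643, 0.0045]
tool_rot: [-0.684, 0.73, -0.001, -0.001]
ft_force: [0.3, -3.8, -0.8]
grip_width: 0.0855
grasp_force: 2.3
```

Run:
```python
from h import *
import cv2
cv2.imwrite("pics/top3.png",cv2.resize(bot.camera("top")[190:340,240:500,::-1],None,fx=3,fy=3,interpolation=cv2.INTER_CUBIC))
o=bot.get_obs();print(o["eef_pos"],o["tool_rot"],o["ft_force"],o["joint_pos"])
```

```text
[ 0.48958524 -0.06423364  0.00452407] [-6.83828606e-01  7.29642147e-01 -6.65349294e-04 -5.76262810e-04] [ 0.30097974 -4.60741705 -0.23756321] [-0.12938831  0.45141227 -0.34845833  0.77063029 -0.00173545 -1.6353834 ]
```

View pics/top3.png

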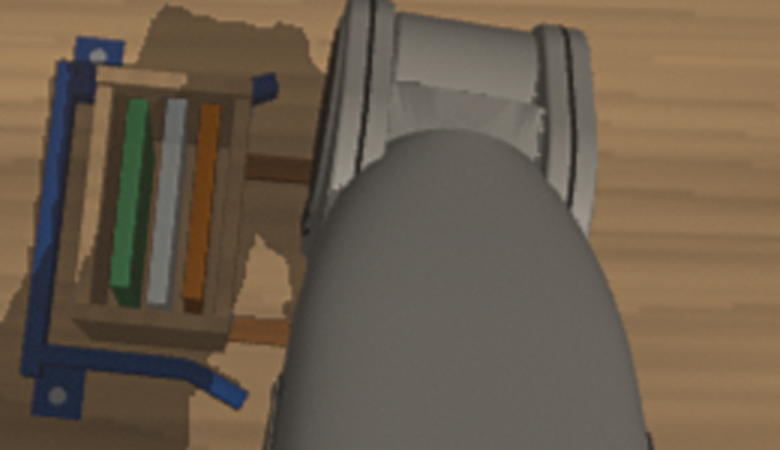

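The crate is inside the guides, with its leading base about 20 mm from the stop. I'll push the last stretch slowly and watch the force.

Call:
step_arm(targets="1 0.0006 0.006 0 0 0 0;1 0.0012 0.012 0 0 0 0;1 0.0018 0.018 0 0 0 0;1 0.0024 0.024 0 0 0 0;1 0.003 0.03 0 0 0 0;1 0.0034 0.036 0 0 0 0;1 0.0034 0.036 0 0 0 0")

```text
clock: 8.25
eef_pos: [0.4911, -0.0465, 0.0045]
tool_rot: [-0.684, 0.73, -0.001, -0.001]
ft_force: [0.2, -6.0, -0.3]
grip_width: 0.0854
grasp_force: 2.9
```

Call:
step_arm(targets="1 0.0002 0.002 0 0 0 0;1 0.0004 0.004 0 0 0 0;1 0.0006 0.006 0 0 0 0;1 0.0006 0.006 0 0 0 0")

```text
clock: 8.58
eef_pos: [0.4913, -0.0441, 0.0045]
tool_rot: [-0.684, 0.73, -0.001, -0.001]
ft_force: [-0.8, -6.8, 0.0]
grip_width: 0.085
grasp_force: 3.6
```

Call:
step_arm(targets="1 0.0002 0.002 0 0 0 0;1 0.0004 0.004 0 0 0 0;1 0.0006 0.006 0 0 0 0;1 0.0006 0.006 0 0 0 0")

```text
clock: 8.92
eef_pos: [0.4916, -0.0411, 0.0045]
tool_rot: [-0.684, 0.73, -0.001, -0.001]
ft_force: [-0.5, -6.0, 0.6]
grip_width: 0.0856
grasp_force: 3.6
```

Call:
step_arm(targets="1 0.0002 0.002 0 0 0 0;1 0.0004 0.004 0 0 0 0;1 0.0004 0.004 0 0 0 0")

```text
clock: 9.17
eef_pos: [0.4917, -0.0396, 0.0045]
tool_rot: [-0.684, 0.73, -0.001, -0.002]
ft_force: [-0.7, -7.9, 0.6]
grip_width: 0.0851
grasp_force: 4.3
```

Call:
step_arm(targets="1 0.0002 0.002 0 0 0 0;1 0.0004 0.004 0 0 0 0;1 0.0004 0.004 0 0 0 0")

```text
clock: 9.42
eef_pos: [0.4915, -0.0395, 0.0046]
tool_rot: [-0.683, 0.73, -0.003, -0.003]
ft_force: [-2.5, -14.8, 1.2]
grip_width: 0.0858
grasp_force: 7.1
```

Call:
step_arm(targets="1 0.0002 0.002 0 0 0 0;1 0.0004 0.004 0 0 0 0;1 0.0004 0.004 0 0 0 0")

```text
clock: 9.67
eef_pos: [0.4913, -0.0394, 0.0046]
tool_rot: [-0.682, 0.731, -0.004, -0.005]
ft_force: [-3.7, -19.6, 2.3]
grip_width: 0.0853
grasp_force: 9.8
```

Call:
step_arm(targets="1 0.0002 0.002 0 0 0 0;1 0.0004 0.004 0 0 0 0;1 0.0004 0.004 0 0 0 0;1 0.0004 0.004 0 0 0 0")

```text
clock: 10.0
eef_pos: [0.491, -0.0392, 0.0047]
tool_rot: [-0.682, 0.731, -0.005, -0.007]
ft_force: [-5.7, -24.9, 3.7]
grip_width: 0.0851
grasp_force: 12.4
```

Run:
```python
from h import *
import cv2
cv2.imwrite("pics/side3.png",cv2.resize(bot.camera("side")[100:350,240:460,::-1],None,fx=2.4,fy=2.4,interpolation=cv2.INTER_CUBIC))
o=bot.get_obs();print(o["eef_pos"],o["ft_force"],o["ft_torque"])
```

```text
[ 0.4909571  -0.03921384  0.00466702] [ -4.61313363 -24.04967371   3.39733963] [-4.76269269  0.47342072 -0.12828208]
```

View pics/side3.png

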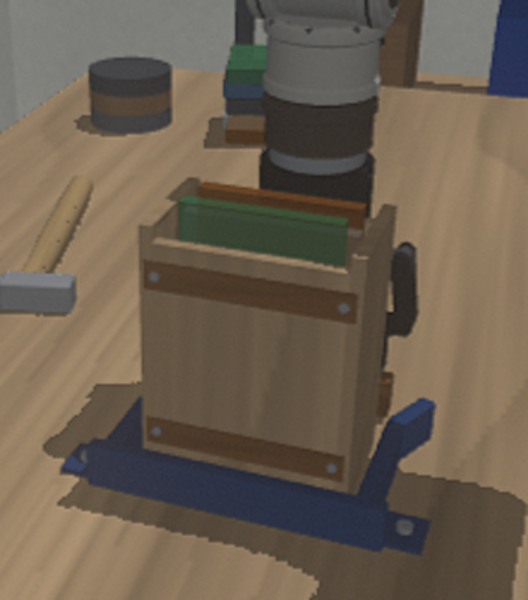

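The crate stands upright against the stop, and the force rose sharply at the predicted position. I'll back off and check.

Call:
step_arm(targets="1 -0.0005 -0.006 0 0 0 0;1 -0.001 -0.012 0 0 0 0;1 -0.002 -0.03 0 0 0 0;1 -0.004 -0.06 0 0 0 0;1 -0.008 -0.11 0 0 0 0;1 -0.012 -0.17 0 0 0 0;1 -0.016 -0.24 0 0 0 0;1 -0.02 -0.3 0 0 0 0;1 -0.02 -0.3 0 0 0 0")

```text
clock: 10.8
eef_pos: [0.4832, -0.186, 0.0048]
tool_rot: [-0.682, 0.731, -0.001, 0.0]
ft_force: [1.4, -0.3, 0.6]
grip_width: 0.0851
grasp_force: 0.0
```

Call:
step_arm(targets="1 0 0 0.06 0 0 0;1 0 0 0.12 0 0 0;1 0 -0.06 0.18 0 0 0;1 0 -0.12 0.24 0 0 0;1 0 -0.18 0.3 0 0 0;1 0 -0.2 0.3 0 0 0;1 0 -0.2 0.3 0 0 0")

```text
clock: 11.38
eef_pos: [0.4844, -0.2842, 0.1569]
tool_rot: [-0.683, 0.73, -0.003, 0.001]
ft_force: [0.1, 0.2, 0.3]
grip_width: 0.0853
grasp_force: 0.0
```

Run:
```python
from h import *
import cv2
cv2.imwrite("pics/top4.png",cv2.resize(bot.camera("top")[190:340,230:380,::-1],None,fx=4,fy=4,interpolation=cv2.INTER_CUBIC))
o=bot.get_obs();print(o["eef_pos"],o["ft_force"],o["clock"])
```

```text
[ 0.48306333 -0.28196025  0.15494826] [-0.20085395  0.73671561 -1.67972611] 11.4333
```

View pics/top4.png

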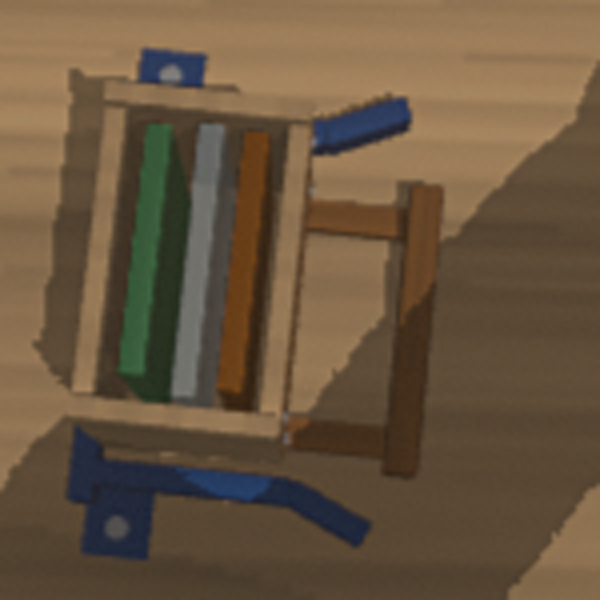

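Run:
```python
from h import *
q=lambda u,v,z:ray("top",u/4+230-.375,v/4+190-.375,z)[:2]
u,l=q(443,186,.034),q(413,477,.034); d=u-l; print(l,u,(l+u)/2,np.linalg.norm(d),np.degrees(np.arctan2(d[1],d[0])))
```

```text
[ 0.42550521 -0.02117939] [ 0.55553782 -0.03157644] [ 0.49052151 -0.02637792] 0.1304476020998224 -4.571484640053319
```

```bash
python3 -c "
from workcell import bot
print(bot.job_done())"
```

```text
the job is handed in; nothing more can be done
None
```

I pushed the crate by its low bar into the blue frame until it stood upright against the end stop, left the other things on the bench alone, and handed the job in at about 11.4 s; the last measurements agree with it being home, but no verdict came back.

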